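Find the chuck among three closed cases

TASK

One of the three blue cases still has its drill chuck inside; heft them and set the two light ones, lids on, upright on the red board. Only then open the heavy case where it stands on the bench, lift the chuck out and put it down gently in the green tray, leaving the case itself upright on the bench. Keep the cases upright, and leave the other things on the bench alone.

Things in the scene. Friction and masses are not known exactly. Their poses are not given: they have to be found in the camera images.
- case_1_mid (a point): closed blue metal case, alike outside, 130 (its x) x 62 (its y) x 52 mm high without lid; point at the centre of its body, 26 mm above its underside; z up. Gripped across its 62 mm width; the lid does not stand out beyond it. Weights of the three: empty case about 0.2 kg and its lid 0.09 kg; one of them, any, also holds the 0.39 kg chuck, the others a 12 g card disc (each within 15%)
- lid_1_grip (a point): lid of case_1: blue plate 126 x 59 x 4 mm, on it a black grip bar 60 (its x) x 18 (its y) x 22 mm high; point at the bar's centre, 11 mm above the plate, 20 mm above the lid's underside (a lip 5 mm deep), 41 mm above the case's point when shut. It lies loose in the case's mouth with 1.5 mm play, not latched: the bar lifts the lid alone
- case_2_mid (a point): closed blue metal case, alike outside, 130 (its x) x 62 (its y) x 52 mm high without lid; point at the centre of its body, 26 mm above its underside; z up. Gripped across its 62 mm width; the lid does not stand out beyond it. Inside each: 122 x 54 mm, walls and floor 4 mm, ribs 4 mm high round the middle of the floor, 40 mm of finger room either side of the chuck along the case's x
- lid_2_grip (a point): lid of case_2: blue plate 126 x 59 x 4 mm, on it a black grip bar 60 (its x) x 18 (its y) x 22 mm high; point at the bar's centre, 11 mm above the plate, 20 mm above the lid's underside (a lip 5 mm deep), 41 mm above the case's point when shut. It lies loose in the case's mouth with 1.5 mm play, not latched: the bar lifts the lid alone
- case_3_mid (a point): closed blue metal case, alike outside, 130 (its x) x 62 (its y) x 52 mm high without lid; point at the centre of its body, 26 mm above its underside; z up. Gripped across its 62 mm width; the lid does not stand out beyond it. The chuck: upright steel cylinder, 40 mm diameter, 40 mm high, standing mid-floor (2.5 mm play), its centre 24 mm above the case's underside
- lid_3_grip (a point): lid of case_3: blue plate 126 x 59 x 4 mm, on it a black grip bar 60 (its x) x 18 (its y) x 22 mm high; point at the bar's centre, 11 mm above the plate, 20 mm above the lid's underside (a lip 5 mm deep), 41 mm above the case's point when shut. It lies loose in the case's mouth with 1.5 mm play, not latched: the bar lifts the lid alone
- board_top (a point): red fixed board for empties with yellow end stripes, 360 (its x) x 120 (its y) x 6 mm thick, lying on the bench; point at the centre of its upper face, 6 mm above the bench; z up. Board and tray may lie on either side of the bench
- tray: green fixed open tray, 220 (its x) x 160 (its y) x 30 mm high, walls and floor 5 mm; origin at the centre of its underside, on the bench; z up
- sleeve: bystander: upright tapered steel drill sleeve, 36 mm foot, 110 mm high; origin at the centre of its underside
- bar: bystander: dark steel bar 120 (its x) x 22 x 22 mm lying flat; origin at the centre of its underside
- collar: bystander: steel collar ring, 56 mm outside, 22 mm high, lying flat; origin at the centre of its underside
- wrench: bystander: dark steel wrench, 170 mm long (its x), lying flat; origin under its middle
- can: bystander: yellow closed can, 60 mm diameter, 120 mm high, upright; origin at the centre of its underside
Mind the look-alikes: they are no part of the job. What is shaped like the part that bears case_1_mid but purple or turquoise is not meant.

How it is judged:
By the outcome, as a careful person would: the job done as asked, in the order asked, and still so for the second after the job is handed in, with the robot touching nothing.
It also fails if it takes over 72 s, if anything falls off the work surface, if the arm or the gripper's body presses on something with over 40 N, if the wrist force passes 120 N, or if a joint passes its speed limit or range.

ROBOT

A 6-joint arm with a two-finger parallel gripper is mounted at the origin on the work surface. World frame = base frame: x ahead of the robot, y to its left, z up, the work surface at z = 0. Lengths are in m, angles in degrees, forces in N, time in s.
With the tool pointing down it reaches from about 0.325 to 0.775 m from the base axis. Payload 5.5 kg.
Tool frame: the origin (TCP) lies at the centre of the arm's flange, where the gripper is bolted on; the fingertips stand 182 mm ahead of it and the grasp point (between the pads) lies 163 mm ahead of it; z points along the fingers, y is the direction in which the jaws open and shut (so a half turn about z gives the same grasp; the last joint's range is limited). The gripper opens to 88 mm and grips with 3 to 60 N. Pads are 20 mm wide; open, the fingers measure 115 mm over their backs; the gripper's body (75 mm by 178 mm) begins 61 mm behind the grasp point.
Start: joints at [66.137, 5.22, 70.514, -0, 104.267, -3.249], TCP at [0.211, 0.562, 0.405] pointing down, gripper open.
Joint ranges: [-164.24, 164.24], [-49.07, 125.15], [9.68, 141.18], [-86.29, 266.29], [3.28, 154.24], [-151.56, 151.56]. Speed limits (degrees/s): [147.25, 147.25, 172.46, 180, 180, 180].

INTERFACE

Orientations are given as [roll, pitch, yaw] about the fixed x, y, z axes, in that order (R = Rz(yaw) Ry(pitch) Rx(roll)).
In Python, from station import r gives the robot as it stands. The module is installed in compiled form; this text tells all that it offers. Calls block until the motion is done:
- r.reach(position, orientation): joint-space move of the TCP to a pose.
- r.servo_line(position, rotation=None, speed=0.15): straight line of the TCP; rotation=None keeps the orientation; speed is the mean speed in m/s.
- r.move_joints(angles): joint-space move.
- r.let_go() and r.grab(squeeze=None): open the fingers fully, or close them until they stop; squeeze is the grip in N (None keeps the last).
- r.wait(seconds).
- r.inverse_kinematics(position, orientation): joint angles nearest the present ones, or None.
- r.sense(): the state.
- r.snapshot(name): name is "side" or "top"; returns a dict with "frame" (480x640x3 uint8, red, green, blue), "fx", "fy", "cx", "cy" (pixels), "dist_coeffs" ([k1, k2, p1, p2, k3] as OpenCV has them; the pictures are not rectified), "R" (3x3) and "t" (3): a world point X has camera coordinates R X + t. Camera axes: x right, y down, z forward; pixel columns grow to the right and rows downward; lengths in m; the calibration is good to about 2 mm. A picture is of the moment at which its call begins. There is no depth.
A pose or a line that the arm cannot do raises r.IKError and nothing moves.
- r.hand_in(): hands the job in, once; it reports no verdict.
The state is a dict: "clock": time; "joints": joint angles; "joint_vel": joint speeds; "joint_torque": joint torques, N m; "tcp_pos": TCP position; "orientation": TCP orientation; "contact_force": force on the tool from outside, world axes, zero at the start; "torque": the same for the moment, N m; "opening": finger opening in m.
Only numpy, scipy, OpenCV 4.12 (cv2) and the standard library are available. Lean on these libraries where they do the work, as an engineer would, in place of code of your own. Each camera call takes 0.05 s, during which the arm holds its last target.

## Working session

There is one attempt and no reset: what is moved stays moved. The work goes in short steps, each a Python script; the robot and the scene stay as the last script left them, time stands still between calls to the robot, and variables do not carry over. Pictures are saved under pics/ and viewed, and the job is handed in when it is done.

```bash
mkdir -p pics
python3 - <<'E'
from station import r
import cv2,pickle
for n in("top","side"):
    s=r.snapshot(n); cv2.imwrite(f"pics/{n}0.png",s["frame"][:,:,::-1]); pickle.dump(s,open(f"{n}0.pkl","wb"))
    print(n,s["fx"],s["fy"],s["cx"],s["cy"],s["dist_coeffs"],s["R"],s["t"])
s=r.sense();print(s)
E
```

```text
top 563.7628071133734 563.7628071133734 327.0454341707585 242.14805334625595 [0.04346559 0.         0.         0.         0.        ] [[ 0.02019842 -0.99967324 -0.01566661]
 [-0.98561321 -0.01727943 -0.16813094]
 [ 0.16780529  0.0188372  -0.98564017]] [0.07867112 0.53749169 1.18101319]
side 484.63974319290014 484.63974319290014 319.6331941117992 237.88442168531282 [0.03085144 0.         0.         0.         0.        ] [[ 0.98469756 -0.17412468 -0.00716353]
 [-0.13571115 -0.74037959 -0.65834683]
 [ 0.1093307   0.64924469 -0.75268063]] [-0.52276645  0.18850482  0.92227243]
{'clock': 0.1, 'joints': array([ 6.61355950e+01,  5.25796892e+00,  7.05718715e+01,  1.34502456e-04,
        1.04264384e+02, -3.25006311e+00]), 'joint_vel': array([ 0.0804305 , -0.05284253, -0.13799822,  0.07824384, -0.06889988,
       -0.0248893 ]), 'joint_torque': array([ 1.33626494e-03, -4.47855198e+01, -4.07568669e+01,  6.99483929e-02,
        2.84312357e-02, -1.16456395e-04]), 'tcp_pos': array([0.21128557, 0.56163385, 0.40365895]), 'orientation': array([-1.79905935e+02, -5.47213213e-03,  1.59385687e+02]), 'contact_force': array([-0.2738165 , -0.93895423, -0.84546253]), 'torque': array([-0.02776242,  0.03054246, -0.02733336]), 'opening': 0.08760104000514066}
```

View pics/top0.png

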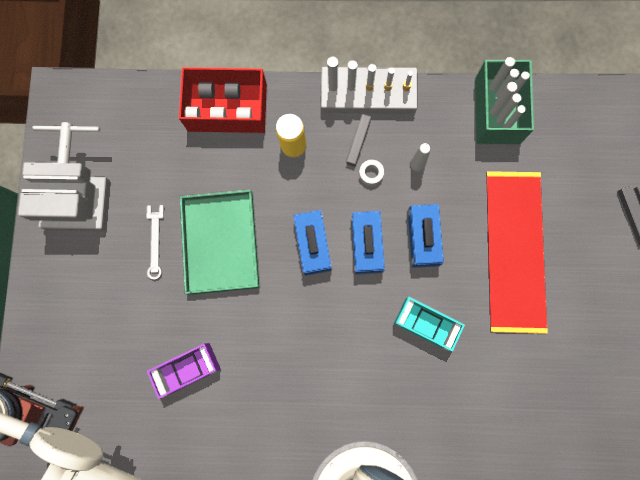

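View pics/side0.png

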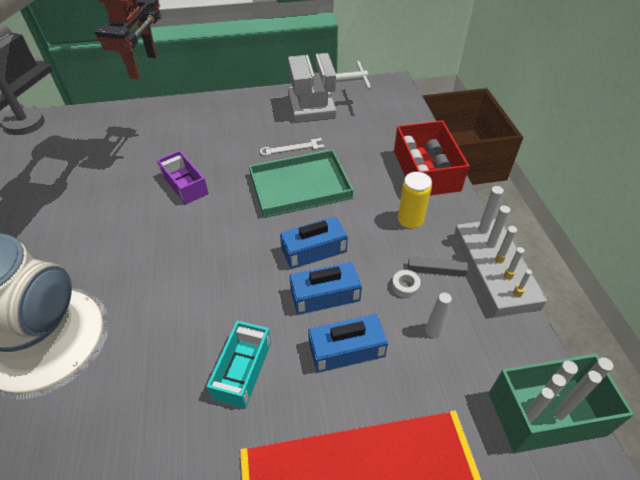

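Top view: the three closed blue cases are at (312,242), (368,241) and (426,235). The open turquoise (430,325) and purple (184,371) boxes are look-alikes, so they're excluded. The green tray is the shallow open one at (219,242), not the deep bin at (505,100). The red board is the flat one with yellow stripes at (517,252), not the red bin at (223,100). I'll fit poses from both views and confirm with a crop.

```bash
cat > vis.py <<'E'
import numpy as np,cv2,pickle
from scipy.optimize import minimize
def proj(s,X):
    rv,_=cv2.Rodrigues(np.array(s["R"]));K=np.array([[s["fx"],0,s["cx"]],[0,s["fy"],s["cy"]],[0,0,1.]])
    return cv2.projectPoints(np.array(X,float).reshape(-1,1,3),rv,np.array(s["t"],float),K,np.array(s["dist_coeffs"],float))[0][:,0]
def back(s,px,z):
    K=np.array([[s["fx"],0,s["cx"]],[0,s["fy"],s["cy"]],[0,0,1.]])
    u=cv2.undistortPoints(np.array(px,float).reshape(-1,1,2),K,np.array(s["dist_coeffs"],float))[:,0]
    R=np.array(s["R"]);t=np.array(s["t"]);c=-R.T@t
    d=np.c_[u,np.ones(len(u))]@R
    return c+d*((z-c[2])/d[:,2])[:,None]
def mask(s,kind):
    h=cv2.cvtColor(s["frame"],cv2.COLOR_RGB2HSV).astype(int);H,S,V=h[...,0],h[...,1],h[...,2]
    if kind=="blue": return ((H>100)&(H<122)&(S>150)&(V>50)).astype(np.uint8)
    if kind=="red": return (((H<6)|(H>174)|((H>20)&(H<34)))&(S>180)&(V>100)).astype(np.uint8)
    if kind=="green": return ((H>60)&(H<82)&(S>80)&(V>40)).astype(np.uint8)
def blobs(m,amin):
    n,l,st,c=cv2.connectedComponentsWithStats(m)
    return [(l==i,c[i],st[i,4]) for i in range(1,n) if st[i,4]>amin]
def box(p,dims,z0=0):
    x,y,a=p;c,s_=np.cos(a),np.sin(a);L,W,Hh=dims
    return [[x+c*i*L/2-s_*j*W/2,y+s_*i*L/2+c*j*W/2,z0+k*Hh] for i in(-1,1) for j in(-1,1) for k in(0,1)]
def fill(h,sc=4):
    im=np.zeros((480*sc,640*sc),np.uint8)
    cv2.fillConvexPoly(im,np.round((h+.5)*sc).astype(np.int32),1);return im
def fit(views,dims,p0,z0=0):
    # views: list of (snapshot, convex hull px of blob); 1-IoU summed
    T=[fill(h) for s,h in views]
    def f(q):
        p=q*np.array([.01,.01,.05]);e=0
        for (s,h),t in zip(views,T):
            g=fill(cv2.convexHull(proj(s,box(p,dims,z0)).astype(np.float32))[:,0])
            e+=1-(g&t).sum()/(g|t).sum()
        return e
    q0=np.array(p0)/np.array([.01,.01,.05])
    o=minimize(f,q0,method="Nelder-Mead",options=dict(initial_simplex=np.vstack([q0]+[q0+np.eye(3)[i] for i in range(3)]),xatol=.01,fatol=1e-5,maxiter=150))
    return o.x*np.array([.01,.01,.05]),o.fun/len(views)
def hull(m):
    ys,xs=np.nonzero(m);return cv2.convexHull(np.c_[xs,ys].astype(np.float32))[:,0]
E
cat > m.py <<'E'
from vis import *
st=pickle.load(open("top0.pkl","rb"));ss=pickle.load(open("side0.pkl","rb"))
for k,am in(("blue",500),("red",3000),("green",2000)):
    for n,s in(("t",st),("s",ss)):
        print(k,n,[(np.round(c),a) for _,c,a in blobs(mask(s,k),am)])
B=blobs(mask(st,"blue"),500);S=blobs(mask(ss,"blue"),500)
for m,c,a in B:
    p0=back(st,[c],.03)[0];p0=[p0[0],p0[1],0.0]
    pc=proj(ss,[[p0[0],p0[1],.03]])[0]
    ms=min(S,key=lambda b:np.hypot(*(b[1]-pc)))
    r1=fit([(st,hull(m))],(.13,.062,.056),p0);r2=fit([(ss,hull(ms[0]))],(.13,.062,.056),r1[0])
    r3=fit([(st,hull(m)),(ss,hull(ms[0]))],(.13,.062,.056),r1[0])
    for q in(r1,r2,r3): print(np.round(c),np.round(q[0][:2],4),np.degrees(q[0][2]).round(2),round(q[1],3))
for k,am,d in(("red",3000,(.36,.12,.006)),("green",2000,(.22,.16,.03))):
    for m,c,a in blobs(mask(st,k),am):
        p0=back(st,[c],.005)[0]; q=fit([(st,hull(m))],d,[p0[0],p0[1],0]);print(k,c.round(),np.round(q[0][:2],4),np.degrees(q[0][2]).round(2),round(q[1],3))
f=st["frame"][190:360,150:560,::-1];cv2.imwrite("pics/crop0.png",cv2.resize(f,None,fx=1.9,fy=1.9,interpolation=cv2.INTER_CUBIC))
for n,px,z in(("sleeve",(418,168),0),("can",(292,150),0),("collar",(371,173),.02),("barA",(352,160),.02),("teal",(430,325),.03)): print(n,back(st,[px],z).round(3))
E
python3 m.py
```

```text
blue t [(array([425., 236.]), np.int32(1487)), (array([312., 242.]), np.int32(1380)), (array([367., 242.]), np.int32(1416))]
blue s [(array([313., 243.]), np.int32(1752)), (array([325., 289.]), np.int32(2048)), (array([347., 343.]), np.int32(2492))]
red t [(array([516., 252.]), np.int32(8143))]
red s [(array([369., 454.]), np.int32(11265))]
green t [(array([501., 107.]), np.int32(2692)), (array([219., 242.]), np.int32(7089))]
green s [(array([172.,  52.]), np.int32(19412)), (array([300., 183.]), np.int32(4774)), (array([555., 407.]), np.int32(7465))]
[425. 236.] [ 0.5589 -0.1261] 1.01 0.108
[425. 236.] [ 0.5589 -0.1262] 3.77 0.098
[425. 236.] [ 0.5573 -0.1268] 1.79 0.105
[312. 242.] [0.5378 0.1221] 10.89 0.091
[312. 242.] [0.5363 0.1211] 10.13 0.109
[312. 242.] [0.5368 0.1223] 11.71 0.1
[367. 242.] [0.5389 0.0011] 2.54 0.095
[367. 242.] [5.409e-01 1.000e-04] 2.41 0.099
[367. 242.] [0.5389 0.0011] 2.54 0.1
red [516. 252.] [ 0.5409 -0.3295] -0.4 0.085
green [501. 107.] [ 0.8876 -0.2994] -6.5 0.371
green [219. 242.] [0.5394 0.3307] 6.88 0.036
sleeve [[ 0.72  -0.116  0.   ]]
can [[0.76  0.176 0.   ]]
collar [[ 0.701 -0.007  0.02 ]]
barA [[0.731 0.036 0.02 ]]
teal [[ 0.363 -0.135  0.03 ]]
```

View pics/crop0.png

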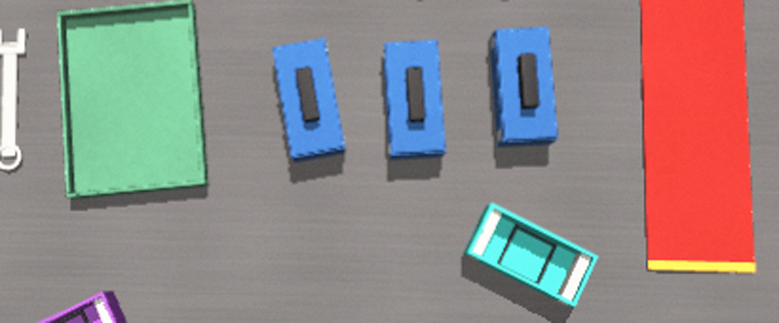

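The crop confirms three identical blue closed cases with black grip bars, the shallow green tray and the striped red board. I'll refine for the half-pixel border and check against the board corners and the bars.

```bash
cat >> vis.py <<'E'
def hull(m):
    ys,xs=np.nonzero(m);p=np.c_[xs,ys].astype(np.float32)
    return cv2.convexHull(np.vstack([p+np.float32(o) for o in((-.5,-.5),(.5,-.5),(-.5,.5),(.5,.5))]))[:,0]
E
python3 m.py | grep '\['
python3 - <<'E'
from vis import *
st=pickle.load(open("top0.pkl","rb"))
print("board corners",back(st,[(486.5,172),(541,172.5),(491,332),(548,332.5)],.006).round(4)[:,:2].tolist())
h=cv2.cvtColor(st["frame"],cv2.COLOR_RGB2GRAY)
for c in((312,242),(368,241),(427,235)):
    w=np.zeros_like(h);w[c[1]-22:c[1]+22,c[0]-12:c[0]+12]=1
    m=((st["frame"].max(2)<75)&(w>0)).astype(np.uint8)
    b=max(blobs(m,50),key=lambda b:b[2]);ys,xs=np.nonzero(b[0])
    P=back(st,np.c_[xs,ys],.078)[:,:2].astype(np.float32);R=cv2.minAreaRect(P);print(c,b[2],R)
E
```

```text
blue t [(array([425., 236.]), np.int32(1487)), (array([312., 242.]), np.int32(1380)), (array([367., 242.]), np.int32(1416))]
blue s [(array([313., 243.]), np.int32(1752)), (array([325., 289.]), np.int32(2048)), (array([347., 343.]), np.int32(2492))]
red t [(array([516., 252.]), np.int32(8143))]
red s [(array([369., 454.]), np.int32(11265))]
green t [(array([501., 107.]), np.int32(2692)), (array([219., 242.]), np.int32(7089))]
green s [(array([172.,  52.]), np.int32(19412)), (array([300., 183.]), np.int32(4774)), (array([555., 407.]), np.int32(7465))]
[425. 236.] [ 0.5572 -0.1256] 3.43 0.067
[425. 236.] [ 0.5581 -0.1277] 3.72 0.059
[425. 236.] [ 0.5582 -0.1266] 3.6 0.067
[312. 242.] [0.5369 0.1218] 11.72 0.033
[312. 242.] [0.5395 0.1193] 11.47 0.067
[312. 242.] [0.5369 0.1218] 11.72 0.055
[367. 242.] [0.5401 0.0006] 4.39 0.05
[367. 242.] [ 0.5409 -0.001 ] 2.42 0.059
[367. 242.] [0.5401 0.0006] 4.39 0.059
red [516. 252.] [ 0.5418 -0.33  ] -0.24 0.062
green [501. 107.] [ 0.8835 -0.2956] -5.23 0.351
green [219. 242.] [0.5389 0.3306] 6.63 0.011
sleeve [[ 0.72  -0.116  0.   ]]
can [[0.76  0.176 0.   ]]
collar [[ 0.701 -0.007  0.02 ]]
barA [[0.731 0.036 0.02 ]]
teal [[ 0.363 -0.135  0.03 ]]
board corners [[0.7112, -0.2703], [0.7114, -0.3923], [0.3513, -0.2701], [0.3532, -0.3916]]Traceback (most recent call last):
  File "<stdin>", line 8, in <module>
ValueError: max() iterable argument is empty
```

Poses check out against the known sizes and reach, and the board corners give its centre at (0.532, -0.331). I'll start with the case nearest the board: grip, lift and weigh.

```bash
cat > h.py <<'E'
from station import r
import numpy as np
def P(x,y,z): return [x,y,z+.163]
def go(x,y,z,yaw): r.reach(P(x,y,z),[180,0,yaw])
def line(x,y,z,sp=.15,yaw=None): r.servo_line(P(x,y,z),None if yaw is None else [180,0,yaw],sp)
def F(n=4):
    a=[]
    for _ in range(n): r.wait(.05);a.append(r.sense()["contact_force"])
    return np.mean(a,0)
def st(m=""):
    s=r.sense();print(m,"t",round(s["clock"],2),"tcp",np.round(s["tcp_pos"],4),"ori",np.round(s["orientation"],1),"F",np.round(s["contact_force"],1),"open",round(s["opening"],4),"j6",round(s["joints"][5],1))
def heft(x,y,yaw):
    go(x,y,.15,yaw); f0=F(); st("above")
    line(x,y,.036,.2); st("down"); r.grab(40); st("grip")
    line(x,y,.07,.1); r.wait(.2); f1=F(); print("df",np.round(f1-f0,2)); st("lifted")
E
python3 - <<'E'
from h import *
heft(.558,-.1266,3.5)
E
```

```text
above t 3.03 tcp [ 0.5581 -0.1261  0.313 ] ori [-180.    -0.     3.6] F [-0.4  0.2 -0.6] open 0.0879 j6 70.3
down t 3.75 tcp [ 0.5584 -0.1267  0.2002] ori [ 1.8e+02 -1.0e-01  3.5e+00] F [-0.3 -0.5  0.6] open 0.088 j6 70.3
grip t 4.28 tcp [ 0.5582 -0.1266  0.1999] ori [ 1.8e+02 -1.0e-01  3.5e+00] F [0.4 0.2 3.6] open 0.0619 j6 70.3
df [ 0.1  -0.14 -2.67]
lifted t 5.17 tcp [ 0.5579 -0.1266  0.2326] ori [-180.     0.     3.5] F [-0.6 -0.3 -3.1] open 0.0622 j6 70.3
```

The force change is −2.7 N, so this one is light (about 3 N expected, against 6.8 N for the heavy one). It goes on the board, then I'll heft the middle case.

```bash
cat >> h.py <<'E'
def toboard(x,y,yaw,bx,by=-.331):
    line(x,y,.13,.2); go(bx,by,.11,0); line(bx,by,.055,.12); line(bx,by,.0435,.04); r.wait(.1); st("placed")
    r.let_go(); st("open"); line(bx,by,.15,.25)
E
python3 - <<'E'
from h import *
toboard(.558,-.1266,3.5,.622)
heft(.5403,0,3.4)
E
```

```text
placed t 7.62 tcp [ 0.622  -0.331   0.2064] ori [-180.    0.   -0.] F [ 0.3  0.3 -1.6] open 0.0618 j6 59.2
open t 8.23 tcp [ 0.622  -0.331   0.2066] ori [180.  -0.   0.] F [-0.2  0.7 -0.3] open 0.0881 j6 59.2
above t 10.29 tcp [ 0.5407 -0.0009  0.3129] ori [180.    0.    3.3] F [-0.5 -0.  -0.4] open 0.0877 j6 83.0
down t 11.01 tcp [ 5.407e-01 -1.000e-04  2.001e-01] ori [ 1.8e+02 -1.0e-01  3.4e+00] F [-0.5  0.9 -0.7] open 0.0878 j6 83.0
grip t 11.53 tcp [0.5405 0.     0.1999] ori [ 1.8e+02 -1.0e-01  3.4e+00] F [-0.5 -0.2  4.3] open 0.0618 j6 83.0
df [-0.35 -0.35 -3.16]
lifted t 12.43 tcp [0.5402 0.     0.2326] ori [-180.     0.     3.4] F [-0.3 -0.4 -2.7] open 0.0618 j6 83.0
```

The middle case is light too (−3.2 N). It goes on the board next, then I'll heft the third to confirm and set it straight back down.

Run:
```python
from h import *
import cv2,pickle
toboard(.5403,0,3.4,.442)
heft(.537,.1215,11.6)
line(.537,.1215,.0365,.06); r.wait(.1); st("back"); r.let_go(); line(.537,.1215,.2,.25); 
go(.45,-.02,.2,11.6)
for n in("top","side"):
    s=r.snapshot(n); cv2.imwrite(f"pics/{n}1.png",s["frame"][:,:,::-1]); pickle.dump(s,open(f"{n}1.pkl","wb"))
```

```text
placed t 15.32 tcp [ 0.442  -0.331   0.2065] ori [-180.    0.   -0.] F [ 0.2  0.6 -3. ] open 0.0622 j6 49.6
open t 15.92 tcp [ 0.442  -0.331   0.2066] ori [180.  -0.  -0.] F [-0.2  0.6 -0.3] open 0.0877 j6 49.6
above t 18.38 tcp [0.5372 0.1206 0.313 ] ori [180.    0.   11.5] F [-0.5  0.3 -0.1] open 0.0878 j6 87.6
down t 19.1 tcp [0.5374 0.1215 0.2002] ori [ 1.80e+02 -1.00e-01  1.16e+01] F [-0.1 -0.8 -0.1] open 0.0874 j6 87.6
grip t 19.62 tcp [0.5372 0.1215 0.1999] ori [ 1.80e+02 -1.00e-01  1.16e+01] F [-0.7 -0.2  3.8] open 0.0619 j6 87.6
df [-0.25 -0.34 -6.28]
lifted t 20.52 tcp [0.5369 0.1215 0.2326] ori [-180.     0.    11.6] F [-0.5  0.5 -6.5] open 0.0619 j6 87.6
back t 21.32 tcp [0.5368 0.1215 0.1996] ori [-180.     0.    11.6] F [-4.6 -2.3  0.7] open 0.0615 j6 87.6
```

View pics/top1.png

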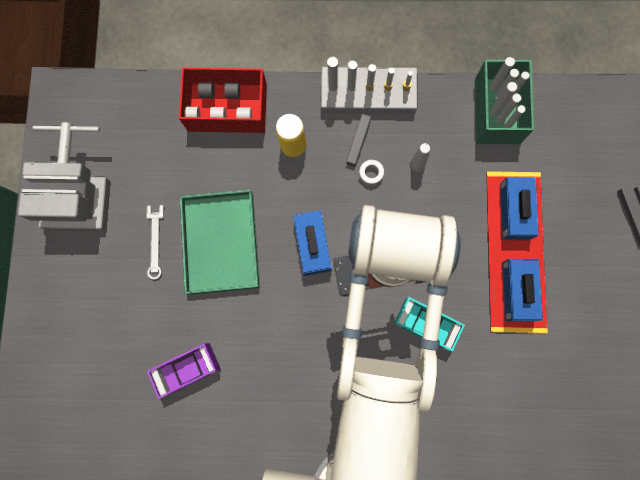

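View pics/side1.png

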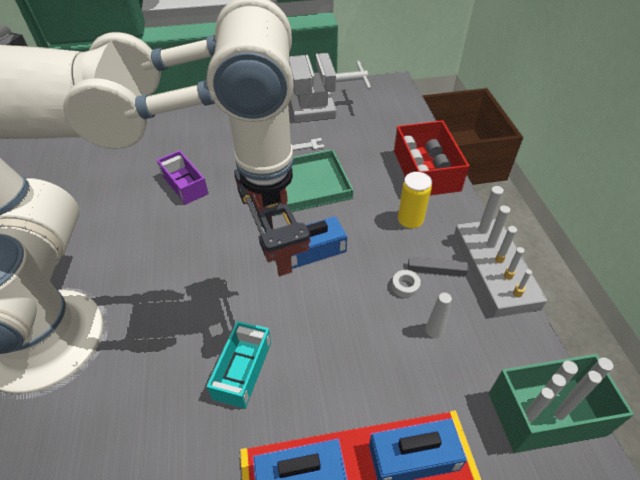

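Top view: both light cases stand lids-on within the red board at (520,208) and (524,290). The heavy case (−6.3 N) is back at (312,242). Next I'll re-fit it, and use the placed cases' known y to estimate camera bias.

Run:
```python
from vis import *
st=pickle.load(open("top1.pkl","rb"))
for m,c,a in blobs(mask(st,"blue"),500):
    p=back(st,[c],.03)[0];z0=.006 if p[1]<-.2 else 0
    q=fit([(st,hull(m))],(.13,.062,.056),[p[0],p[1],0.05],z0);print(c.round(1),q[0][:2].round(4),np.degrees(q[0][2]).round(2),round(q[1],3))
    # bar: non-blue dark inside hull
    M=np.zeros((480,640),np.uint8);cv2.fillConvexPoly(M,np.round(hull(m)).astype(np.int32),1);M=cv2.erode(M,np.ones((5,5)))
    d=((M>0)&(st["frame"][...,2]<95)&(st["frame"][...,2].astype(int)-st["frame"][...,0]<40)).astype(np.uint8)
    b=blobs(d,40)
    if b:
        b=max(b,key=lambda b:b[2]);R=fit([(st,hull(b[0]))],(.06,.018,.022),[p[0],p[1],q[0][2]],z0+.056);print("  bar",b[2],R[0][:2].round(4),np.degrees(R[0][2]).round(1),round(R[1],3))
```

```text
[518.5 208.5] [ 0.6201 -0.3286] -2.54 0.102
  bar 303 [ 0.6209 -0.3303] -1.7 0.067
[312.  242.9] [0.537  0.1221] 11.25 0.026
  bar 226 [0.5364 0.122 ] 10.7 0.072
[521.7 290.2] [ 0.4408 -0.3293] 1.17 0.067
  bar 323 [ 0.4409 -0.3299] 1.3 0.043
```

Camera and robot agree to about 1 mm. Next I'll lift the lid by its bar, gripped lengthwise so the jaws pin down the case's x, and lay it on free bench at (0.52,-0.04).

Run:
```python
from h import *
import cv2,pickle
x,y,w=.5368,.1217,101.4
go(x,y,.15,w); line(x,y,.0785,.12); st("down"); r.grab(15); st("grip")
line(x,y,.11,.08); f=F(); print(f.round(2)); st("lift"); line(x,y,.15,.2)
go(.52,-.04,.1,w); line(.52,-.04,.045,.15); line(.52,-.04,.0325,.04); st("put"); r.let_go(); line(.52,-.04,.2,.25)
go(.44,-.2,.25,w)
for n in("top","side"):
    s=r.snapshot(n); cv2.imwrite(f"pics/{n}2.png",s["frame"][:,:,::-1]); pickle.dump(s,open(f"{n}2.pkl","wb"))
st("end")
s=pickle.load(open("top2.pkl","rb"));cv2.imwrite("pics/crop2.png",cv2.resize(s["frame"][180:320,260:440,::-1],None,fx=4,fy=4,interpolation=cv2.INTER_CUBIC))
```

```text
down t 25.46 tcp [0.537  0.1216 0.2423] ori [179.9   0.  101.4] F [ 0.2 -0.1 -0.2] open 0.0875 j6 -2.2
grip t 26.01 tcp [0.5369 0.1217 0.2419] ori [180.    0.  101.4] F [-0.2 -0.2  1.6] open 0.06 j6 -2.2
[ 0.16 -0.14 -0.82]
lift t 26.75 tcp [0.5366 0.1217 0.2723] ori [-179.9   -0.   101.4] F [ 0.2 -0.5 -1.5] open 0.0597 j6 -2.2
put t 28.79 tcp [ 0.52   -0.0401  0.1955] ori [-180.    -0.   101.4] F [-1.  -0.2 -0.7] open 0.0598 j6 -19.5
end t 31.1 tcp [ 0.4407 -0.199   0.4117] ori [-1.799e+02 -1.000e-01  1.015e+02] F [-0.  -0.2 -0.3] open 0.0879 j6 -39.8
```

View pics/crop2.png

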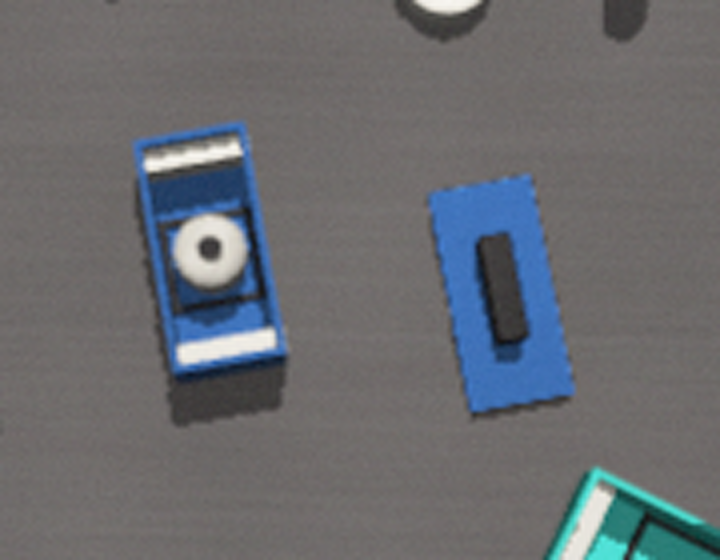

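View pics/side2.png

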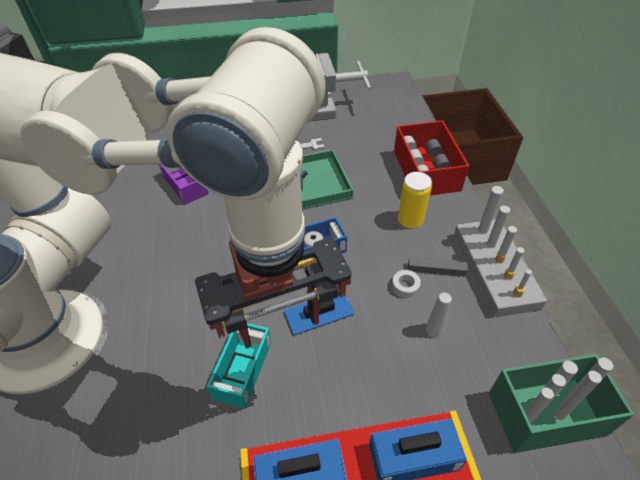

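The crop shows the case open and upright, the chuck (top at about (210,250) in the crop) in its ribs, and the lid lying flat to the right. Next I'll measure the case rim, the chuck top and the lid, the lid as a check against the robot.

Run:
```python
from vis import *
st=pickle.load(open("top2.pkl","rb"))
def crop(u,v): return (260+u/4-.375,180+v/4-.375)
for m,c,a in blobs(mask(st,"blue"),300):
    p=back(st,[c],.03)[0];print(c,a)
    if c[0]<340: q=fit([(st,hull(m))],(.13,.062,.052),[p[0],p[1],.2])
    elif c[0]<420: q=fit([(st,hull(m))],(.126,.059,.004),[p[0],p[1],.2],.005)
    else: continue
    print(q[0][:2].round(4),np.degrees(q[0][2]).round(2),round(q[1],3))
print("chuck",back(st,[crop(210,249)],.044))
C=back(st,[crop(*k) for k in((135,143),(245,123),(285,355),(175,378))],.052)[:,:2];print("rim",C.round(4).tolist(),C.mean(0))
L=back(st,[crop(*k) for k in((428,195),(531,175),(575,393),(471,413))],.009)[:,:2];print("lid",L.round(4).tolist(),L.mean(0))
```

```text
[515.04847645 191.80055402] 722
[311.7673546  241.81613508] 533
[0.5414 0.123 ] 11.31 0.268
[384.43177893 253.56735751] 1158
[ 0.5205 -0.0395] 11.64 0.014
chuck [[0.53630756 0.12140404 0.044     ]]
rim [[0.593, 0.1635], [0.6052, 0.1036], [0.4779, 0.0793], [0.4644, 0.1381]] [0.53510904 0.12111815]
lid [[0.5752, 0.0011], [0.5877, -0.0567], [0.465, -0.081], [0.4528, -0.0237]] [ 0.52018059 -0.04005253]
```

Run:
```python
from vis import *
st=pickle.load(open("top2.pkl","rb"))
h=cv2.cvtColor(st["frame"],cv2.COLOR_RGB2HSV).astype(int)
m=((h[...,0]>95)&(h[...,0]<125)&(h[...,1]>110)&(h[...,2]>35)).astype(np.uint8)
w=np.zeros_like(m);w[200:285,285:340]=1
m=m&w
n=blobs(m,5);print([(c.round(1),a) for _,c,a in n])
q=fit([(st,hull(m))],(.13,.062,.052),[.536,.1215,.2]);print(q[0][:2].round(4),np.degrees(q[0][2]).round(2),q[1])
```

```text
[(array([312.1, 243.8]), np.int32(928)), (array([320.6, 236.7]), np.int32(15)), (array([302.2, 239.4]), np.int32(9))]
[0.5374 0.1219] 10.59 0.042699862798246446
```

Estimates agree on about (0.5368, 0.1216) within 1.5 mm, against 3.5 mm of finger clearance. I'll descend in small force-checked steps.

Run:
```python
from h import *
x,y,w=.5366,.1216,101.3
go(x,y,.12,w); line(x,y,.078,.2); r.wait(.15); f0=F(3); st("over")
ok=True
for z in(.066,.060,.052,.043,.034):
    line(x,y,z,.05); f=F(2)-f0; print(z,f.round(1))
    if f[2]>4 or np.hypot(*f[:2])>5: ok=False; line(x,y,.08,.1); break
print(ok)
if ok:
    r.grab(35); st("grip"); f=F(2); print(f.round(1))
```

```text
over t 33.11 tcp [0.5369 0.1215 0.2424] ori [179.9   0.  101.3] F [-0.3 -0.9  0.8] open 0.0879 j6 -2.1
0.066 [-0.1 -0.1 -1.3]
0.06 [-0.3 -0.3 -0.8]
0.052 [ 0.2 -0.2 -0.6]
0.043 [ 0.8  0.2 -0.6]
0.034 [ 0.2  0.2 -0.8]
True
grip t 36.05 tcp [0.5365 0.1216 0.197 ] ori [-180.    -0.   101.3] F [-1.6 -0.3  0.6] open 0.0394 j6 -2.1
[-0.9  0.1  0.7]
```

Run:
```python
from h import *
import cv2,pickle
x,y=.5366,.1216
line(x,y,.07,.08); print(F(3).round(1)); st("lift"); line(x,y,.13,.2)
tx,ty,w=.539,.3306,96.6
go(tx,ty,.1,w); line(tx,ty,.05,.12); line(tx,ty,.0358,.03); r.wait(.15); st("put"); print(F(2).round(1))
r.let_go(); st("open"); line(tx,ty,.2,.2); go(.36,-.15,.3,w)
for n in("top","side"):
    s=r.snapshot(n); cv2.imwrite(f"pics/{n}3.png",s["frame"][:,:,::-1]); pickle.dump(s,open(f"{n}3.pkl","wb"))
st("end")
```

```text
[-0.  -0.7 -4.2]
lift t 36.9 tcp [0.5364 0.1216 0.2323] ori [-179.9   -0.   101.3] F [-1.  -0.7 -4. ] open 0.0397 j6 -2.1
put t 39.54 tcp [0.539  0.3306 0.1988] ori [180.   -0.   96.6] F [ 0.1 -0.8 -4. ] open 0.0389 j6 21.8
[-0.1  0.2 -4. ]
open t 40.52 tcp [0.539  0.3306 0.1988] ori [180.    0.   96.6] F [0.2 0.4 0.4] open 0.0876 j6 21.8
end t 43.49 tcp [ 0.3605 -0.1497  0.4627] ori [-180.    -0.    96.7] F [ 0.3 -0.3  0.2] open 0.0878 j6 -34.2
```

View pics/top3.png

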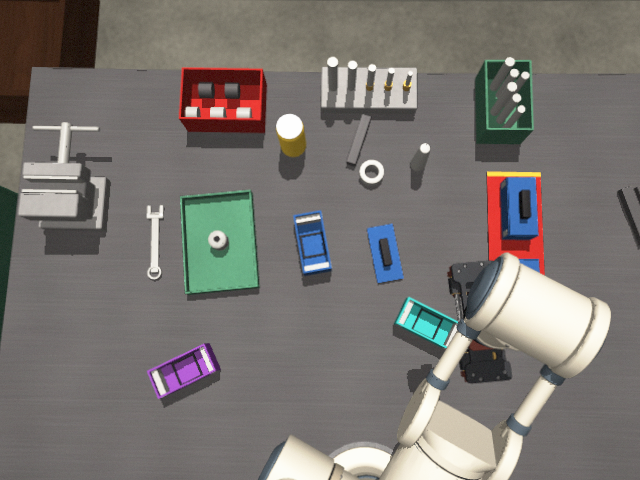

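View pics/side3.png

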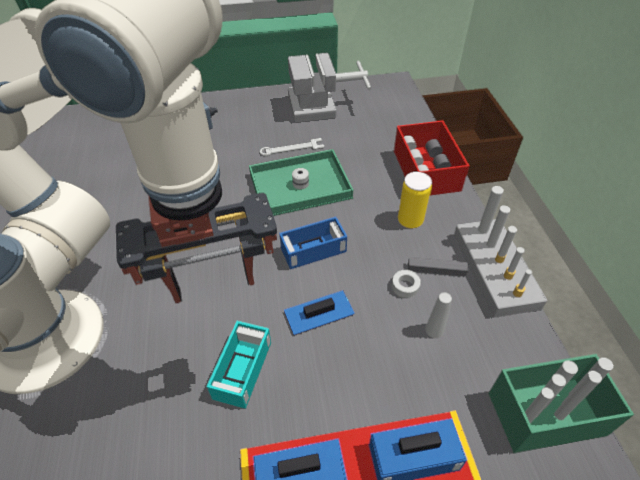

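Final views: the chuck stands upright in the tray at (218,240) in the top view. The open case is upright and empty at (312,243), its lid flat at (385,253). Both light cases are lids-on on the board, one at (520,208) and the other best seen in the side view at (300,465). The bystanders and look-alikes haven't moved.

Run:
```python
from station import r
r.hand_in(); print(r.sense()["clock"])
```

```text
the job is handed in; nothing more can be done
the job is handed in; nothing more can be done
```

The job is done and handed in. The arm finished at about 43.5 s, against the 72 s limit.

- **Light cases:** I hefted all three cases, and the weight changes were −2.7, −3.2 and −6.3 N. The two light ones went onto the red board first, upright with lids on.
- **Heavy case:** I set it back where it stood and took its lid off, which now lies flat on free bench near (0.52, -0.04). I then lifted out the chuck (the jaws closed to 39–40 mm, load about 4 N) and put it in the green tray. The case is still upright on the bench.

**Last checks:** The final pictures show the chuck upright in the tray, the open case upright and both light cases with lids on. The near light case was hidden by the arm in the last top view, but the side view and an earlier top view show it in place. The other items look unmoved.

**Small disagreement:** The force reading was still about 4 N just before I released the chuck. It was probably about a millimetre above the tray floor when let go, and it stayed upright.

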